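# Pull the tapped plug out of a weld coupon

## Task

Take the puller rod from its stand, thread it gently clockwise fully home into the tapped plug that blocks the middle of one pipe coupon, and draw the plug straight up out of the pipe. Then stand the plug upright in the small steel tray with the puller still screwed into it and let go. Feel for the thread without pressing or levering the plug hard against the pipe, and leave the other things on the table where they are.

Things in the scene. Friction and masses are not known exactly. Their poses are not given: they have to be found in the camera images.
- puller_grip (a point): puller: loose steel rod 16 mm in diameter, 102 mm long, 0.19 kg, upright in its stand. Point: centre of its flat handle, 46 mm along x, 12 mm thick along y, 34 mm high (17 mm below to 16 mm above this point); z up along the rod. A flange 26 mm in diameter is 18 to 22 mm below. The rod's end is 86 mm below; its last 6 mm is a cone, 9 to 16 mm in diameter. A half turn makes no difference
- puller_pin (a point): centre of the puller's cross pin, on the rod's axis, 73 mm below puller_grip and 13 mm above the rod's end: 6 mm in diameter, 27 mm long, it sticks out of the rod to both sides along x (in line with the handle's broad side) and is the male thread
- stand: grey puller stand, fixed: base plate 90 x 70 x 4 mm with a block whose top is 44 mm above the table; its cross-shaped hole passes rod and pin with about 1.5 mm play. The rod's end stands 4 mm above the table; lifted straight up 42 mm it is free. Origin under its centre, z up
- coupon: the blocked coupon, fixed: steel plate 100 x 100 x 8 mm with a pipe welded upright on its centre, 60 mm outside, 52 mm bore, rim 78 mm above the table. The plug sits in the bore on a solid step 40 mm above the table. Origin: centre of the underside, z up
- plug: loose round steel plug with a brass bush, 44 mm in diameter, 36 mm high, about 0.34 kg; origin at the centre of its underside, z up its axis; its top face lies 2 mm below the pipe's rim. Three spring strips in the bore hold it with 8 to 14 N of friction and let it shift sideways by 1 to 3 mm
- plug_top (a point): centre of the plug's top face; axes as plug. Here a round hole 18 mm in diameter with two opposite slots, 9 mm wide, 31 mm over both, that pass the cross pin. The line of the slots may lie in any direction; it varies and is not in the measured pose, so turn the rod (half a turn at most) and feel for it. On the face the pin holds the rod's end 10 mm below the face
- thread_home (a point): where the rod's end is when fully home: on the plug's axis, 6 mm above its underside. Over the slots the pin drops and the rod's end reaches 3 mm above this point; turned clockwise from above the thread then draws it down 3 mm in 45 degrees; end stop after 50 to 60. At home it has 1.4 mm of play up and down. Turned on past the stop, the bush slips round in the plug at 0.35 N m, harmlessly. Dropped in, the rod stands alone
- magnet: red L-shaped welding magnet, 60 x 60 x 18 mm, loose, at the front of the table between stand and tray; origin on the table, about its middle
- tray: square steel tray, fixed, 130 x 130 mm outside, walls 4 mm thick and 22 mm high, floor about 4 mm thick; origin under its centre, z up
- coupon_b: an open coupon of the same form as the blocked one, loose, 1.6 kg, no plug in it; origin at the centre of its underside
- coupon_c: another open coupon, as coupon_b
- spanner: steel spanner lying behind the coupons, loose; origin in its middle, on the table
- pipering: short ring cut from pipe, 60 mm in diameter, 25 mm high, lying behind the coupons, loose; origin under its centre
- chalkbox: grey box, 75 x 50 x 30 mm, loose, at the right; origin under its centre
Things that resemble listed ones, but are neither listed nor needed, are in the scene too. What is shaped like the part that bears puller_grip but blue, brown or turquoise is not meant.

How it is judged:
By the outcome, as a careful person would: the job done as asked, in the order asked, and still so for the second after the job is handed in, with the robot touching nothing.
It also fails if it takes over 72 s, if anything falls off the work surface, if the arm or the gripper's body presses on something with over 40 N, if the wrist force passes 120 N, or if a joint passes its speed limit or range.

## Robot

A 7-joint arm with a two-finger parallel gripper is mounted at the origin on the work surface. World frame = base frame: x ahead of the robot, y to its left, z up, the work surface at z = 0. Lengths are in m, angles in rad, forces in N, time in s.
With the tool pointing down it reaches from about 0.4 to 0.75 m from the base axis. Payload 19.5 kg.
Tool frame: the origin (TCP) lies at the very end of the fingers, on their centre line; the grasp point (between the pads) lies 19 mm behind it (manip.hold_point_z is the distance from the TCP to the grasp point, in m); y points along the fingers, z is the direction in which the jaws open and shut, and the axes are right-handed (so a half turn about y gives the same grasp; the last joint's range is limited). The gripper opens to 85 mm and grips with 20 to 120 N. Pads are 22 mm wide; open, the fingers measure 114 mm over their backs; the gripper's body (76 mm by 85 mm) begins 54 mm behind the grasp point. The pads swing forward as they close: fully open they stand 13 mm farther back than shut.
Start: joints at [1.281, 0.707, -0.028, 1.485, 0.022, 0.951, -0.075], TCP at [0.141, -0.557, 0.231] pointing down, gripper open.
Joint ranges: [-2.71, 2.71], [-0.32, 2.16], [-1.57, 1.52], [0, 2.45], [-1.46, 4.6], [0, 2.02], [-2.83, 2.83]. Speed limits (rad/s): [1.89, 1.89, 2.57, 2.57, 3.01, 3.01, 3.01].

## Interface

Orientations are given as [roll, pitch, yaw] about the fixed x, y, z axes, in that order (R = Rz(yaw) Ry(pitch) Rx(roll)).
In Python, from cell import manip gives the robot as it stands.
- The arm moves only by the tool servo_tool, never from a script. Its argument "steps" is a list of rows, each a list of 7 numbers: the shift along the tool's x, y, z in cm, then the turn, a rotation vector about the tool's x, y, z in rad, then the opening, from -1 (shut) to 1 (fully open). A call has 1 to 20 rows; each row shifts and turns the commanded pose from where the row before left it, along the tool's axes as they then stand; what a row does not reach is not made up. A row lasts 1/12 s, in which the tool goes at most 41.7 mm and 7.16 degrees, less where a joint would pass 70% of its speed; a pose out of reach is approached as far as the arm can. A call with a gripper value outside its range is refused whole. The fingers move at their own pace and stop on an object; the grip force is fixed at half the most. Time passes only in rows, so rows that do not move let the fingers close. It gives the time, the measured TCP pose, the force and the opening at its end, in the units of the state.
- manip.state(): the state, without advancing time (a new reading comes with each control period).
- manip.read_camera(name): name is "scene" or "top"; returns the picture (480x640x3 uint8, red, green, blue); there is no depth.
- manip.calibration(name): a dict with "camera_matrix" (3x3 intrinsics, pixels), "pose" (4x4, takes a point from camera to world coordinates). Camera axes: x right, y down, z forward; pixel columns grow to the right and rows downward; lengths in m; the calibration is good to about 2 mm. A picture is of the moment at which its call begins. calibration takes no time and is no camera call.
- manip.job_done(): hands the job in, once; it reports no verdict.
Trained networks look in the newest picture that a camera, given by its name, has taken for a name from the list of things; names that differ only in an ending like _2 or _b are one class to them, and where a whole thing is asked for, a point or a joint stands for the part that bears it (a point fixed in the world has none). Each returns a list of dicts, best first, with "conf" (0 to 1); they miss things now and then, are a little off and sometimes report something else, mostly with a low value. They report only what shows in the picture. A call takes as long as a camera call. They do not tell look-alikes from the thing itself.
- manip.outline_of(query, camera): "region" (480x640 bool, what is visible of it) and "extent" ([centre column, centre row, width, height] in pixels, round what is visible of it).
The state is a dict: "time": time; "q": joint angles; "qd": joint speeds; "effort": joint torques, N m; "tool_pos": TCP position; "eef_rot": TCP orientation; "force": force on the tool from outside, world axes, zero at the start; "torque": the same for the moment, N m; "width": finger opening in m.
Only numpy, scipy, OpenCV 4.12 (cv2) and the standard library are available. Lean on these libraries where they do the work, as an engineer would, in place of code of your own. Each camera call takes 0.05 s, during which the arm holds its last target. There are 200 camera calls.

## Working session

There is one attempt and no reset: what is moved stays moved. The work goes in short steps, Python scripts to look and compute and a tool call to move; the robot and the scene stay as the last step left them, time stands still between calls to the robot, and variables do not carry over. Pictures are saved under pics/ and viewed, about 8 in all and at most 12, crops included, and the job is handed in when it is done.

Besides the shell and the picture viewer there is one more tool, called after "Call:" in YAML: its name, and indented under it one key for each argument. servo_tool: Moves the arm, as the interface text tells. Its arguments: {"type":"object","properties":{"steps":{"type":"array","items":{"type":"array","items":{"type":"number"}}}},"required":["steps"]}

```bash
mkdir -p pics; ls; python3 - <<'E'
from cell import manip
import cv2,numpy as np
ims=[]
for n in("scene","top"):
    im=manip.read_camera(n); cv2.imwrite(f"pics/{n}0.png",im[:,:,::-1])
    c=manip.calibration(n); print(n,np.round(c["camera_matrix"],1).tolist(),np.round(c["pose"],3).tolist())
    for q in("puller_grip","stand","coupon","plug","plug_top","tray","magnet"):
        print(q,[(round(d["conf"],2),np.round(d["extent"]).tolist()) for d in manip.outline_of(q,n)])
print(manip.state(),manip.hold_point_z)
E
```

```text
pics
scene [[449.2, 0.0, 322.9], [0.0, 449.2, 237.2], [0.0, 0.0, 1.0]] [[-0.904, 0.227, -0.362, 0.877], [0.427, 0.506, -0.749, 0.567], [0.013, -0.832, -0.554, 0.565], [0.0, 0.0, 0.0, 1.0]]
puller_grip [(0.88, [465.0, 306.0, 34.0, 38.0]), (0.73, [524.0, 356.0, 30.0, 60.0]), (0.73, [504.0, 290.0, 26.0, 49.0]), (0.72, [446.0, 264.0, 25.0, 52.0]), (0.53, [358.0, 378.0, 89.0, 88.0])]
stand [(0.58, [454.0, 334.0, 65.0, 45.0])]
coupon [(0.84, [316.0, 287.0, 66.0, 66.0]), (0.73, [264.0, 234.0, 58.0, 56.0]), (0.68, [355.0, 378.0, 87.0, 90.0])]
plug [(0.57, [316.0, 266.0, 26.0, 22.0])]
plug_top [(0.59, [312.0, 268.0, 23.0, 14.0])]
tray [(0.82, [351.0, 236.0, 80.0, 48.0])]
magnet [(0.56, [381.0, 279.0, 43.0, 27.0])]
top [[496.4, 0.0, 312.6], [0.0, 496.4, 237.5], [0.0, 0.0, 1.0]] [[-0.026, -0.986, 0.167, 0.38], [-1.0, 0.026, -0.003, -0.065], [-0.002, -0.167, -0.986, 1.154], [0.0, 0.0, 0.0, 1.0]]
puller_grip [(0.77, [205.0, 299.0, 17.0, 22.0]), (0.63, [150.0, 311.0, 22.0, 17.0]), (0.58, [210.0, 349.0, 21.0, 24.0]), (0.47, [257.0, 326.0, 28.0, 14.0])]
stand [(0.65, [210.0, 301.0, 39.0, 47.0])]
cou
[... 388 characters left out ...]
0]), (0.64, [287.0, 281.0, 32.0, 28.0])]
{'time': 0.8, 'q': array([ 1.28131444,  0.7065126 , -0.02759342,  1.48460699,  0.02200965,
        0.95089018, -0.07552564]), 'qd': array([0.00067359, 0.00102245, 0.00080484, 0.00054285, 0.00106888,
       0.00164055, 0.00086876]), 'effort': array([ 3.62887158e-04, -8.82924771e+01,  1.23363845e+00, -2.36363161e+01,
        1.69571489e-02,  1.99070113e-03,  1.29977360e-05]), 'tool_pos': array([ 0.14101172, -0.55741311,  0.23125916]), 'eef_rot': array([-1.57091052e+00, -9.14472111e-06, -2.89385565e+00]), 'force': array([-1.512551  , -0.16671421,  0.68421539]), 'torque': array([ 0.0058888 , -0.00543991,  0.05270994]), 'width': 0.08525077180803982} 0.0187
```

```bash
python3 - <<'E'
import cv2,numpy as np
s=cv2.imread("pics/scene0.png");t=cv2.imread("pics/top0.png")
a=cv2.resize(s[190:430,250:570],(800,600),interpolation=3)
b=cv2.resize(t[170:380,120:400],(800,600),interpolation=3)
cv2.imwrite("pics/a.png",a);cv2.imwrite("pics/b.png",b)
E
```

```text
(no output)
```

View pics/a.png

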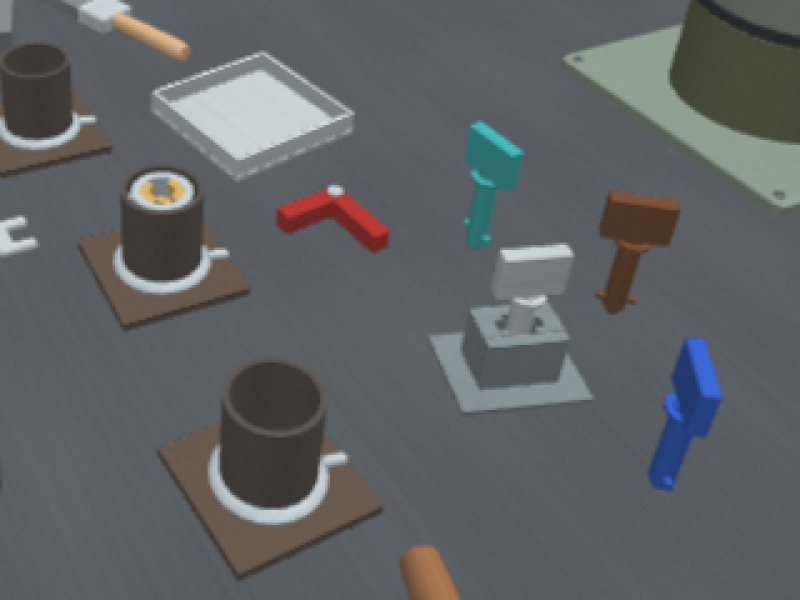

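View pics/b.png

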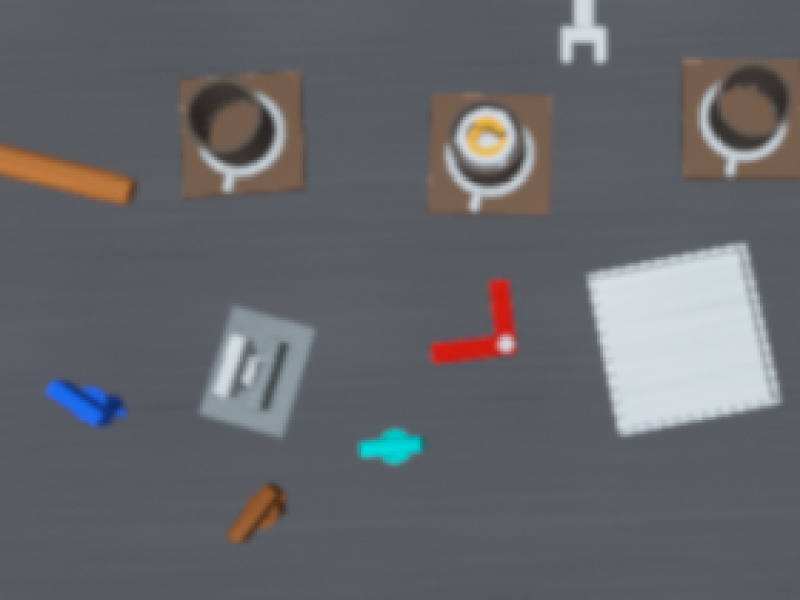

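Candidates for the puller (scene px): light grey rod in the stand (464,303), turquoise (446,264), brown (504,290), blue (524,356). I choose the grey one in the stand, which is at (203,299) in the top view. The plug is the white disc with a brass bush, at scene (314,266) and top (290,218). The other two coupons are open.

```bash
cat > h.py <<'E'
from cell import manip
import cv2,numpy as np
from scipy.optimize import minimize
CAL={n:manip.calibration(n) for n in("scene","top")}
def proj(n,P):
    c=CAL[n];T=np.linalg.inv(c["pose"]);p=np.atleast_2d(P)@T[:3,:3].T+T[:3,3]
    p=p@c["camera_matrix"].T;return p[:,:2]/p[:,2:]
def ray(n,uv,z):
    c=CAL[n];uv=np.atleast_2d(uv);d=np.c_[uv,np.ones(len(uv))]@np.linalg.inv(c["camera_matrix"]).T@c["pose"][:3,:3].T
    o=c["pose"][:3,3];return o+d*((z-o[2])/d[:,2:])
def box(x0,x1,y0,y1,z0,z1):return np.array([[x,y,z] for x in(x0,x1) for y in(y0,y1) for z in(z0,z1)])
def cyl(r,z0,z1):
    a=np.linspace(0,2*np.pi,24,endpoint=False);c=np.c_[r*np.cos(a),r*np.sin(a)]
    return np.vstack([np.c_[c,0*a+z] for z in(z0,z1)])
def place(P,x,y,z,yaw):
    c,s=np.cos(yaw),np.sin(yaw);return P@np.array([[c,s,0],[-s,c,0],[0,0,1]])+[x,y,z]
def render(n,parts,pose):
    m=np.zeros((480,640),np.uint8)
    for p in parts:
        h=cv2.convexHull(proj(n,place(p,*pose)).astype(np.float32))[:,0]
        cv2.fillConvexPoly(m,np.round((h)*256).astype(np.int32),255,cv2.LINE_AA,8)
    return m/255.
def fit(parts,masks,x0,z):
    f=lambda v:sum(np.abs(render(n,parts,(v[0],v[1],z,v[2]))-m).sum() for n,m in masks.items())
    best=min((minimize(f,[*x0[:2],x0[2]],method="Nelder-Mead",options=dict(initial_simplex=np.array([x0,x0+[.006,0,0],x0+[0,.006,0],x0+[0,0,.2]]))) for x0 in [np.array(x0)]),key=lambda r:r.fun)
    return best.x,best.fun
HANDLE=[box(-.023,.023,-.006,.006,-.017,.016),cyl(.013,-.022,-.018),cyl(.008,-.046,-.017)]
E
python3 - <<'E'
from h import *
s=cv2.imread("pics/scene0.png");t=cv2.imread("pics/top0.png")
cor=np.array([[234,306],[315,328],[283,437],[200,413]])/2.857+[120,170]
w=ray("top",cor,.004);print("stand",w.mean(0),np.degrees(np.arctan2(*(w[3]-w[0])[1::-1])),np.degrees(np.arctan2(*(w[1]-w[0])[1::-1])),np.linalg.norm(w[3]-w[0]),np.linalg.norm(w[1]-w[0]))
for n in CAL: manip.read_camera(n)
m={}
for n,c in(("scene",(465,306)),("top",(205,299))):
    m[n]=[d["region"] for d in manip.outline_of("puller_grip",n) if np.hypot(d["extent"][0]-c[0],d["extent"][1]-c[1])<12][0].astype(float)
yaw=np.arctan2(*(w[3]-w[0])[1::-1])
for k in (m,{"top":m["top"]},{"scene":m["scene"]}):
    r,f=fit(HANDLE,k,[*ray("top",[203,298.],.09)[0][:2],yaw],.09);print("puller",r,np.degrees(r[2]),f,sum(v.sum() for v in k.values()))
cor=np.array([[588,273],[745,243],[779,403],[620,435]])/2.857+[120,170]
w=ray("top",cor,.022);print("tray",w.mean(0),[np.linalg.norm(w[i]-w[i-1]).round(3) for i in range(4)],np.degrees(np.arctan2(*(w[1]-w[0])[1::-1])))
for n,im,c in(("scene",s,(314,266)),("top",t,(290,218))):
    hsv=cv2.cvtColor(im,cv2.COLOR_BGR2HSV);x,y=c
    mk=((hsv[...,2]>135)).astype(np.uint8);mk[:y-11]=0;mk[y+11:]=0;mk[:,:x-13]=0;mk[:,x+13:]=0
    _,L,st,ce=cv2.connectedComponentsWithStats(mk);i=1+st[1:,4].argmax();h=cv2.convexHull(cv2.findContours((L==i).astype(np.uint8),0,2)[0][0])
    e=cv2.minEnclosingCircle(h);M=cv2.moments(h);cc=[M['m10']/M['m00'],M['m01']/M['m00']]
    print("plug",n,st[i],cc,ray(n,cc,.076))
    cr=cv2.resize(im[y-18:y+18,x-18:x+18],(400,400),interpolation=2);globals()[n]=cr
    r_=[]
# overlay of rendered puller on scene crops
o=s.copy()
r,_=fit(HANDLE,m,[*r[:2],r[2]],.09)
out=[]
for n,im,c in(("scene",s,(465,306)),("top",t,(207,300))):
    R=cv2.Canny((render(n,HANDLE,(r[0],r[1],.09,r[2]))*255).astype(np.uint8),80,160)
    im=im.copy();im[R>0]=(0,0,255);x,y=c
    out.append(cv2.resize(im[y-35:y+35,x-35:x+35],(400,400),interpolation=0))
cv2.imwrite("pics/c.png",cv2.resize(np.vstack([np.hstack([scene,top]),np.hstack(out)]),(600,600)))
E
```

```text
stand [0.43523508 0.17073201 0.004     ] 162.85405140771906 -106.5404294039903 0.08916422639571914 0.06863129048039159
puller [0.43787126 0.17289341 3.0103761 ] 172.48184500188793 189.74901960784314 952.0
puller [0.43582145 0.17096017 2.81784626] 161.45069793625797 65.29803921568627 210.0
puller [0.43974477 0.17430642 3.0345869 ] 173.86902188420171 93.95686274509804 742.0
tray [ 0.45166545 -0.17091046  0.022     ] [np.float64(0.13), np.float64(0.129), np.float64(0.13), np.float64(0.128)] -80.63000846032101
plug scene [301 259  26  15 271] [314.13610149942326, 266.0467128027682] [[ 0.61187606 -0.01673737  0.076     ]]
plug top [279 208  22  21 361] [289.82225504677496, 217.83357951747905] [[ 0.60772051 -0.01881913  0.076     ]]
```

View pics/c.png

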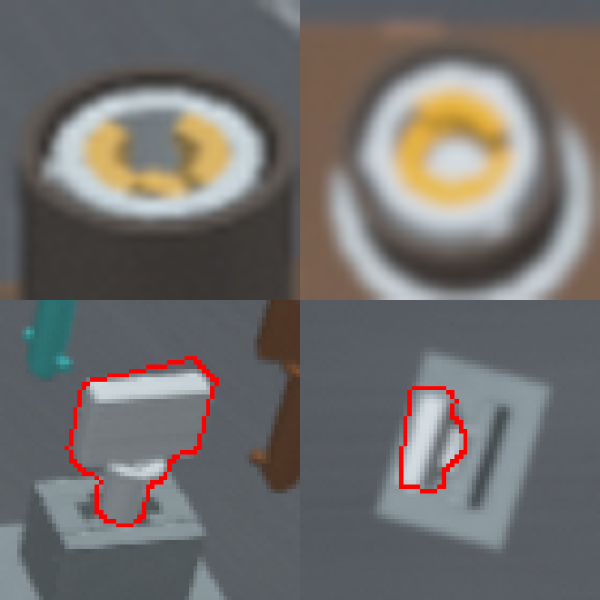

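Top crop: the slots in the bush run roughly along the view direction of the scene camera. The outline of the grey puller matches. The scene and top cameras disagree by about 4 mm, consistently for both things, so I use the mean. First, the approach.

Call:
servo_tool:
  steps:
    - [-3.5,-0.4,-1.25,0,0,0,1]
    - [-3.5,-0.4,-1.25,0,0,0,1]
    - [-3.5,-0.4,-1.25,0,0,0,1]
    - [-3.5,-0.4,-1.25,0,0,0,1]
    - [-3.5,-0.4,-1.25,0,0,0,1]
    - [-3.5,0,-1.25,0,0,0,1]
    - [-3.5,0,-1.25,0,0,0,1]
    - [-3.5,0,-1.25,0,0,0,1]
    - [-3.5,0,-1.25,0,0,0,1]
    - [-3.5,0,-1.25,0,0,0,1]
    - [-1.6,0,-2.8,0,0,0,1]
    - [-1.6,0,-2.8,0,0,0,1]
    - [-1.6,0,-2.8,0,0,0,1]
    - [-1.6,0,-2.8,0,0,0,1]
    - [-1.6,0,-2.8,0,0,0,1]
    - [-1.6,0,-2.8,0,0,0,1]
    - [-1.6,0,-2.8,0,0,0,1]
    - [-1.6,0,-2.8,0,0,0,1]

```text
time: 2.5
tool_pos: [0.519, -0.1003, 0.2514]
eef_rot: [-1.571, 0.0, -2.894]
force: [0.3, -0.3, -0.5]
width: 0.085
```

Call:
servo_tool:
  steps:
    - [0,0,0,0,-0.12,0,1]
    - [0,0,0,0,-0.12,0,1]
    - [0,0,0,0,-0.12,0,1]
    - [0,0,0,0,-0.12,0,1]
    - [0,0,0,0,-0.12,0,1]
    - [0,0,0,0,-0.12,0,1]
    - [0,0,0,0,-0.12,0,1]
    - [0,0,0,0,-0.12,0,1]
    - [0,0,0,0,-0.12,0,1]
    - [0,0,0,0,-0.12,0,1]
    - [0,0,0,0,-0.12,0,1]
    - [0,0,0,0,-0.12,0,1]
    - [0,0,0,0,-0.12,0,1]
    - [0,0,0,0,-0.12,0,1]
    - [0,0,0,0,-0.12,0,1]
    - [0,0,0,0,-0.12,0,1]
    - [0,0,0,0,-0.12,0,1]
    - [0,0,0,0,-0.12,0,1]
    - [0,0,0,0,-0.12,0,1]
    - [0,0,0,0,-0.12,0,1]

```text
time: 4.17
tool_pos: [0.5188, -0.102, 0.2513]
eef_rot: [-1.571, -0.0, -0.488]
force: [-1.1, -0.1, 1.1]
width: 0.0852
```

```bash
cat >> h.py <<'E'
def delta(target,yaw_deg):
    s=manip.state();y=s["eef_rot"][2];d=np.array(target)-s["tool_pos"]
    print("t",round(s["time"],2),"pos",s["tool_pos"].round(4),"rot",np.degrees(s["eef_rot"]).round(1),"q",s["q"].round(2),"F",s["force"].round(1),"T",s["torque"].round(2),"w",round(s["width"],4))
    print("tool dx,dy,dz cm",round(100*(d[0]*np.cos(y)+d[1]*np.sin(y)),2),round(-100*d[2],2),round(100*(-d[0]*np.sin(y)+d[1]*np.cos(y)),2),"turn y rad",round((np.degrees(y)-yaw_deg+180)%360-180,1)," deg")
E
python3 -c "
from h import *
delta([.4375,.1725,.20],-12)"
```

```text
t 4.17 pos [ 0.5188 -0.102   0.2513] rot [-90.  -0. -28.] q [ 0.48  0.67 -0.66  1.61  0.47  1.02  0.76] F [-1.1 -0.1  1.1] T [-0.01  0.01  0.02] w 0.0852
tool dx,dy,dz cm -20.06 5.13 20.43 turn y rad -16.0  deg
```

Call:
servo_tool:
  steps:
    - [-2.5,0,2.55,0,0,0,1]
    - [-2.5,0,2.55,0,0,0,1]
    - [-2.5,0,2.55,0,0,0,1]
    - [-2.5,0,2.55,0,0,0,1]
    - [-2.5,0,2.55,0,0,0,1]
    - [-2.5,0,2.55,0,0,0,1]
    - [-2.5,0,2.55,0,0,0,1]
    - [-2.5,0,2.55,0,0,0,1]
    - [0,1,0,0,-0.093,0,1]
    - [0,2,0,0,-0.093,0,1]
    - [0,2,0,0,-0.093,0,1]
    - [0,1,0,0,0,0,1]
    - [0,0,0,0,0,0,1]

```text
time: 5.25
tool_pos: [0.4389, 0.1722, 0.1898]
eef_rot: [-1.572, 0.002, -0.215]
force: [-0.1, -0.7, -0.7]
width: 0.0853
```

```bash
python3 - <<'E'
from h import *
delta([.4375,.1725,.077],-12)
out=[]
p=manip.state()["tool_pos"]
for n in("scene","top"):
    im=manip.read_camera(n)[:,:,::-1].copy()
    u=proj(n,p)[0];print(n,"tcp px",u)
    x,y=map(int,u);im[y,x]=(0,0,255)
    out.append(cv2.resize(im[y-30:y+70,x-50:x+50],(400,400),interpolation=0))
cv2.imwrite("pics/d.png",np.hstack(out))
E
```

```text
t 5.25 pos [0.4389 0.1722 0.1898] rot [-90.1   0.1 -12.3] q [-0.08  0.68 -0.65  1.89  0.58  0.76  0.3 ] F [-0.1 -0.7 -0.7] T [ 0.02 -0.   -0.02] w 0.0853
tool dx,dy,dz cm -0.14 11.28 -0.0 turn y rad -0.3  deg
scene tcp px [474.06436735 246.28013846]
top tcp px [189.90712635 293.73931007]
```

View pics/d.png

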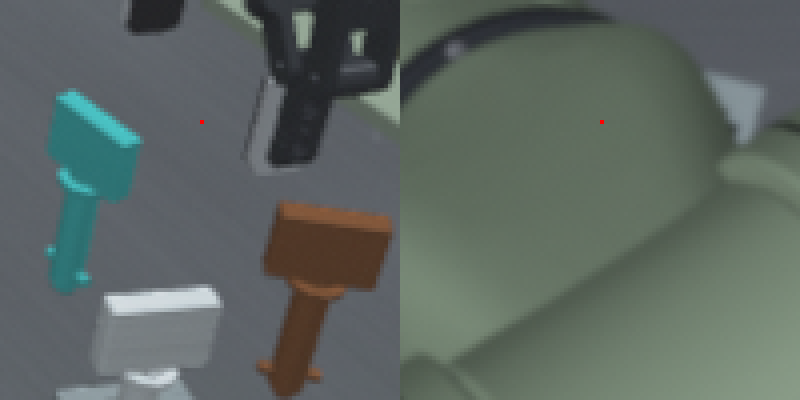

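Call:
servo_tool:
  steps:
    - [-0.1,2,0,0,0,0,1]
    - [0,2,0,0,0,0,1]
    - [0,2,0,0,0,0,1]
    - [0,2,0,0,0,0,1]
    - [0,1.5,0,0,0,0,1]
    - [0,1,0,0,0,0,1]
    - [0,0.7,0,0,0,0,1]
    - [0,0,0,0,0,0,1]
    - [0,0,0,0,0,0,-1]
    - [0,0,0,0,0,0,-1]
    - [0,0,0,0,0,0,-1]
    - [0,0,0,0,0,0,-1]
    - [0,0,0,0,0,0,-1]
    - [0,0,0,0,0,0,-1]
    - [0,0,0,0,0,0,-1]
    - [0,0,0,0,0,0,-1]
    - [0,0,0,0,0,0,-1]
    - [0,0,0,0,0,0,-1]

```text
time: 6.85
tool_pos: [0.4386, 0.1729, 0.0796]
eef_rot: [-1.57, -0.0, -0.215]
force: [-0.2, 0.2, 6.2]
width: 0.0111
```

```bash
python3 - <<'E'
from h import *
delta([.4375,.1725,.077],-12)
E
```

```text
t 6.85 pos [0.4386 0.1729 0.0796] rot [-90.   -0.  -12.3] q [-0.2   0.86 -0.44  2.    0.81  0.47  0.1 ] F [-0.2  0.2  6.2] T [-0.02  0.02 -0.01] w 0.0111
tool dx,dy,dz cm -0.1 0.26 -0.06 turn y rad -0.3  deg
```

Call:
servo_tool:
  steps:
    - [0,-0.5,0,0,0,0,-1]
    - [0,-0.7,0,0,0,0,-1]
    - [0,-1,0,0,0,0,-1]
    - [0,-1,0,0,0,0,-1]
    - [0,-1,0,0,0,0,-1]
    - [0,-1,0,0,0,0,-1]
    - [0,-1.5,0,0,0,0,-1]
    - [0,-2,0,0,0,0,-1]
    - [0,-2,0,0,0,0,-1]
    - [0,-2,0,0,0,0,-1]
    - [0,-1,0,0,0,0,-1]
    - [0,0,0,0,0,0,-1]
    - [0,0,0,0,0,0,-1]

```text
time: 7.93
tool_pos: [0.4384, 0.1726, 0.2166]
eef_rot: [-1.571, -0.0, -0.215]
force: [0.2, -0.1, -1.7]
width: 0.011
```

```bash
python3 - <<'E'
from h import *
delta([.52,.08,.21],-12)
im=manip.read_camera("scene")[:,:,::-1].copy()
s=manip.state();p=s["tool_pos"];y=s["eef_rot"][2]
# predicted puller outline: grip at tcp + 0.010 (.0796 tcp vs .090)
g=(p[0],p[1],p[2]+.0104,y)
full=[box(-.023,.023,-.006,.006,-.017,.016),cyl(.013,-.022,-.018),cyl(.008,-.08,-.017),np.vstack([cyl(.008,-.08,-.08),cyl(.0045,-.086,-.086)]),box(-.0135,.0135,-.003,.003,-.076,-.070)]
o=im.copy();o[cv2.Canny((render("scene",full,g)*255).astype(np.uint8),80,160)>0]=(0,0,255)
u=proj("scene",p)[0].astype(int);x,yy=u
cr=lambda a:cv2.resize(a[yy-40:yy+60,x-50:x+50],(400,400),interpolation=0)
cv2.imwrite("pics/e.png",np.hstack([cr(im),cr(o)]))
E
```

```text
t 7.93 pos [0.4384 0.1726 0.2166] rot [-90.   -0.  -12.3] q [-0.05  0.65 -0.68  1.86  0.54  0.83  0.34] F [ 0.2 -0.1 -1.7] T [ 0.07  0.02 -0.05] w 0.011
tool dx,dy,dz cm 9.95 0.66 -7.31 turn y rad -0.3  deg
```

View pics/e.png

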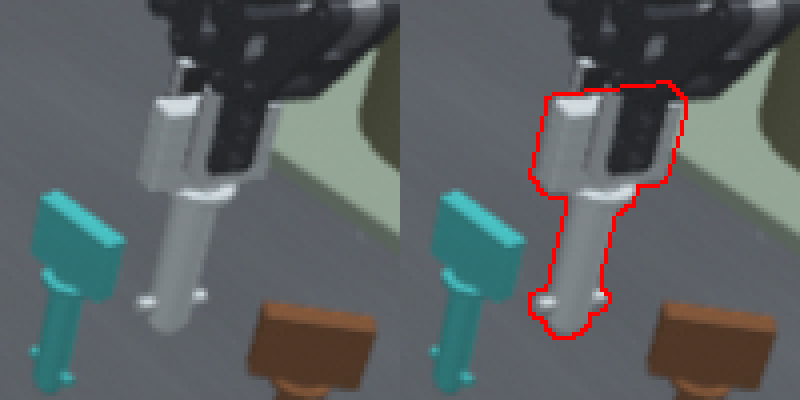

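Puller held upright, and its predicted outline fits to about 1 px, which gives each camera's bias. The corrected plug axis is about (0.6106, -0.0175). Next I work out the slot direction from the first pictures.

```bash
python3 - <<'E'
from h import *
delta([.6106,-.0175,.2166],-12)
a=ray("scene",np.array([[296+158*.12,248+114*.12],[296+162*.12,248+190*.12]]),.076);d=a[0]-a[1];print(a,np.degrees(np.arctan2(d[1],d[0])),np.linalg.norm(d))
# rectified view of plug top face, from both cameras, 0.1mm/px... x up y left
out=[]
for n,off in(("scene",(.0011,.0014)),("top",(-.0028,-.0019))):
    im=cv2.imread(f"pics/{n}0.png");g=np.arange(-.024,.024,.00012)
    X=.6106+off[0]-g[:,None]+0*g;Y=-.0175+off[1]-g[None]+0*g[:,None]
    uv=proj(n,np.c_[X.ravel(),Y.ravel(),0*X.ravel()+.076]).astype(np.float32).reshape(400,400,2)
    o=cv2.remap(im,uv[...,0],uv[...,1],cv2.INTER_CUBIC)
    for r in(75,129):cv2.circle(o,(200,200),r if r!=129 else 183,(0,0,255),1)
    cv2.circle(o,(200,200),129,(0,255,0),1);out.append(o)
cv2.imwrite("pics/f.png",np.hstack(out))
E
```

```text
t 7.98 pos [0.4382 0.1725 0.216 ] rot [-90.    0.  -12.3] q [-0.05  0.65 -0.68  1.86  0.54  0.83  0.34] F [-0.5  0.5 -2.6] T [ 0.01 -0.02 -0.05] w 0.0107
tool dx,dy,dz cm 20.89 -0.06 -14.89 turn y rad -0.3  deg
[[ 0.60513759 -0.02800095  0.076     ]
 [ 0.6154693  -0.00321474  0.076     ]] -112.62798405289281 0.026853307286125075
```

View pics/f.png

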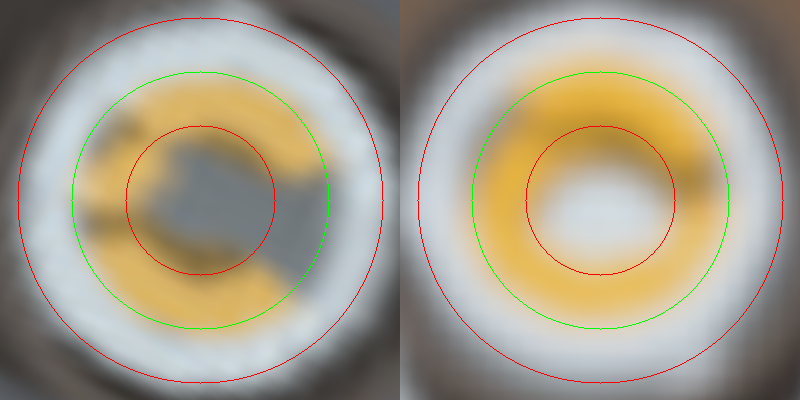

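Call:
servo_tool:
  steps:
    - [2.6,0,-1.86,0,0,0,-1]
    - [2.6,0,-1.86,0,0,0,-1]
    - [2.6,0,-1.86,0,0,0,-1]
    - [2.6,0,-1.86,0,0,0,-1]
    - [2.6,0,-1.86,0,0,0,-1]
    - [2.6,0,-1.86,0,0,0,-1]
    - [2.6,0,-1.86,0,0,0,-1]
    - [2.6,0,-1.86,0,0,0,-1]
    - [0,0,0,0,0,0,-1]

```text
time: 8.73
tool_pos: [0.612, -0.0224, 0.2141]
eef_rot: [-1.573, 0.001, -0.221]
force: [-0.5, -0.3, -3.4]
width: 0.0109
```

Call:
servo_tool:
  steps:
    - [0,0,0,0,0.12,0,-1]
    - [0,0,0,0,0.12,0,-1]
    - [0,0,0,0,0.12,0,-1]
    - [0,0,0,0,0.12,0,-1]
    - [0,0,0,0,0.12,0,-1]
    - [0,0,0,0,0.12,0,-1]
    - [0,0,0,0,0.12,0,-1]
    - [0,0,0,0,0.12,0,-1]
    - [0,0,0,0,0.12,0,-1]
    - [0,0,0,0,0.12,0,-1]
    - [0,0,0,0,0.12,0,-1]
    - [0,0,0,0,0.12,0,-1]
    - [0,0,0,0,0.12,0,-1]
    - [0,0,0,0,0.1,0,-1]
    - [0,0,0,0,0,0,-1]
    - [0,0,0,0,0,0,-1]

```text
time: 10.07
tool_pos: [0.6096, -0.0167, 0.2155]
eef_rot: [-1.572, -0.001, -1.871]
force: [0.2, -0.5, -1.6]
width: 0.0109
```

```bash
python3 - <<'E'
from h import *
delta([.6106,-.0175,.155],-107)
im=manip.read_camera("scene")[:,:,::-1].copy()
s=manip.state();p=s["tool_pos"];y=s["eef_rot"][2]
g=(p[0],p[1],p[2]+.0104,y)
full=[box(-.023,.023,-.006,.006,-.017,.016),cyl(.013,-.022,-.018),cyl(.008,-.08,-.017),np.vstack([cyl(.008,-.08,-.08),cyl(.0045,-.086,-.086)]),box(-.0135,.0135,-.003,.003,-.076,-.070)]
o=im.copy();o[cv2.Canny((render("scene",full,g)*255).astype(np.uint8),80,160)>0]=(0,0,255)
x,yy=proj("scene",p-[0,0,.06])[0].astype(int)
cr=lambda a:cv2.resize(a[yy-50:yy+50,x-50:x+50],(400,400),interpolation=0)
cv2.imwrite("pics/g.png",np.hstack([cr(im),cr(o)]))
E
```

```text
t 10.07 pos [ 0.6096 -0.0167  0.2155] rot [ -90.1   -0.  -107.2] q [ 0.09  0.79 -0.25  1.36  0.21  1.02 -0.5 ] F [ 0.2 -0.5 -1.6] T [ 0.03 -0.03  0.04] w 0.0109
tool dx,dy,dz cm 0.05 6.05 0.12 turn y rad -0.2  deg
```

View pics/g.png

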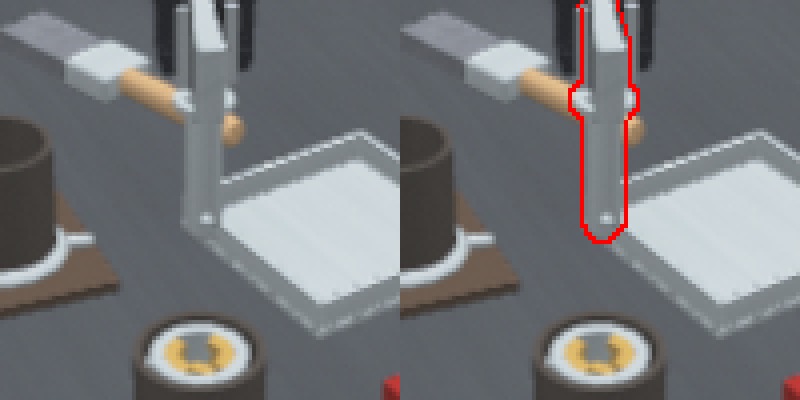

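Call:
servo_tool:
  steps:
    - [0.05,1.5,0.12,0,0,0,-1]
    - [0,1.5,0,0,0,0,-1]
    - [0,1.5,0,0,0,0,-1]
    - [0,1.0,0,0,0,0,-1]
    - [0,0.5,0,0,0,0,-1]
    - [0,0,0,0,0,0,-1]
    - [0,0.2,0,0,0,0,-1]
    - [0,0.2,0,0,0,0,-1]
    - [0,0.2,0,0,0,0,-1]
    - [0,0.2,0,0,0,0,-1]
    - [0,0.2,0,0,0,0,-1]
    - [0,0.2,0,0,0,0,-1]
    - [0,0,0,0,0,0,-1]
    - [0,0,0,0,0,0,-1]

```text
time: 11.28
tool_pos: [0.6109, -0.0177, 0.1442]
eef_rot: [-1.571, 0.0, -1.875]
force: [-0.6, 0.5, -2.1]
width: 0.0106
```

```bash
python3 - <<'E'
from h import *
delta([.6106,-.0175,.1246],-107)
E
```

```text
t 11.28 pos [ 0.6109 -0.0177  0.1442] rot [ -90.     0.  -107.4] q [ 0.09  0.87 -0.23  1.44  0.24  0.85 -0.53] F [-0.6  0.5 -2.1] T [ 0.02 -0.03  0.02] w 0.0106
tool dx,dy,dz cm -0.01 1.96 -0.04 turn y rad -0.4  deg
```

Call:
servo_tool:
  steps:
    - [0,0.15,0,0,0,0,-1]
    - [0,0.15,0,0,0,0,-1]
    - [0,0.15,0,0,0,0,-1]
    - [0,0.1,0,0,0,0,-1]
    - [0,0,0,0,0,0,-1]
    - [0,0,0,0,0,0,-1]

```text
time: 11.78
tool_pos: [0.6109, -0.0177, 0.1388]
eef_rot: [-1.571, 0.0, -1.875]
force: [-0.0, -0.3, -2.3]
width: 0.0108
```

Call:
servo_tool:
  steps:
    - [0,0.15,0,0,0,0,-1]
    - [0,0.15,0,0,0,0,-1]
    - [0,0.15,0,0,0,0,-1]
    - [0,0.15,0,0,0,0,-1]
    - [0,0.15,0,0,0,0,-1]
    - [0,0,0,0,0,0,-1]
    - [0,0,0,0,0,0,-1]

```text
time: 12.37
tool_pos: [0.6109, -0.0178, 0.1312]
eef_rot: [-1.571, 0.0, -1.875]
force: [0.8, 0.0, -2.3]
width: 0.0111
```

In the slots. I go on to the bottom at about 0.1246.

Call:
servo_tool:
  steps:
    - [0,0.15,0,0,0,0,-1]
    - [0,0.15,0,0,0,0,-1]
    - [0,0.15,0,0,0,0,-1]
    - [0,0.15,0,0,0,0,-1]
    - [0,0.1,0,0,0,0,-1]
    - [0,0,0,0,0,0,-1]
    - [0,0,0,0,0,0,-1]

```text
time: 12.95
tool_pos: [0.6109, -0.0178, 0.1243]
eef_rot: [-1.571, -0.0, -1.875]
force: [-1.2, -0.5, -1.3]
width: 0.0107
```

```bash
python3 - <<'E'
from h import *
delta([.6106,-.0175,.1246],-107)
E
```

```text
t 12.95 pos [ 0.6109 -0.0178  0.1243] rot [ -90.    -0.  -107.4] q [ 0.08  0.9  -0.23  1.46  0.25  0.81 -0.53] F [-1.2 -0.5 -1.3] T [-0.17  0.18  0.02] w 0.0107
tool dx,dy,dz cm -0.02 -0.03 -0.04 turn y rad -0.4  deg
```

Call:
servo_tool:
  steps:
    - [0,0.05,0,0,0,0,-1]
    - [0,0.03,0,0,0.08,0,-1]
    - [0,0.03,0,0,0.08,0,-1]
    - [0,0.03,0,0,0.08,0,-1]
    - [0,0.03,0,0,0.08,0,-1]
    - [0,0.03,0,0,0.08,0,-1]
    - [0,0,0,0,0,0,-1]
    - [0,0,0,0,0,0,-1]

```text
time: 13.62
tool_pos: [0.6111, -0.0177, 0.123]
eef_rot: [-1.57, 0.0, -2.275]
force: [-3.2, 0.0, 10.1]
width: 0.0111
```

```bash
python3 - <<'E'
from h import *
delta([.6106,-.0175,.1246],-107)
E
```

```text
t 13.62 pos [ 0.6111 -0.0177  0.123 ] rot [ -90.     0.  -130.4] q [ 0.03  0.9  -0.11  1.47  0.13  0.79 -0.83] F [-3.2  0.  10.1] T [-0.17  0.86 -0.16] w 0.0111
tool dx,dy,dz cm 0.02 -0.16 -0.05 turn y rad -23.4  deg
```

Call:
servo_tool:
  steps:
    - [0,0,0,0,0.08,0,-1]
    - [0,0.01,0,0,0.08,0,-1]
    - [0,0.02,0,0,0.08,0,-1]
    - [0,0.03,0,0,0.08,0,-1]
    - [0,0.03,0,0,0.08,0,-1]
    - [0,0,0,0,0,0,-1]
    - [0,0,0,0,0,0,-1]

```text
time: 14.2
tool_pos: [0.6109, -0.0176, 0.1215]
eef_rot: [-1.571, -0.0, -2.672]
force: [-1.8, -1.1, 0.5]
width: 0.0109
```

```bash
python3 - <<'E'
from h import *
delta([.6106,-.0175,.1246],-107)
E
```

```text
t 14.2 pos [ 0.6109 -0.0176  0.1215] rot [ -90.    -0.  -153.1] q [-0.02  0.9  -0.    1.47  0.    0.78 -1.13] F [-1.8 -1.1  0.5] T [-0.09  0.36 -0.  ] w 0.0109
tool dx,dy,dz cm 0.02 -0.31 -0.03 turn y rad -46.1  deg
```

Call:
servo_tool:
  steps:
    - [0,0.01,0,0,0.06,0,-1]
    - [0,0,0,0,0.06,0,-1]
    - [0,0,0,0,0.06,0,-1]
    - [0,0,0,0,0.06,0,-1]
    - [0,0,0,0,0,0,-1]

```text
time: 14.62
tool_pos: [0.6108, -0.0175, 0.1212]
eef_rot: [-1.571, -0.0, -2.915]
force: [-1.7, 1.1, -1.5]
width: 0.0114
```

```bash
python3 - <<'E'
from h import *
delta([.6106,-.0175,.1246],-107)
E
```

```text
t 14.62 pos [ 0.6108 -0.0175  0.1212] rot [ -90.   -0. -167.] q [-0.05  0.9   0.07  1.47 -0.07  0.77 -1.3 ] F [-1.7  1.1 -1.5] T [0.31 0.42 0.12] w 0.0114
tool dx,dy,dz cm 0.02 -0.34 -0.0 turn y rad -60.0  deg
```

Call:
servo_tool:
  steps:
    - [0,0,0,0,0.05,0,-1]
    - [0,0,0,0,0.05,0,-1]
    - [0,0,0,0,0,0,-1]

```text
time: 14.87
tool_pos: [0.611, -0.0176, 0.1213]
eef_rot: [-1.571, 0.0, -3.013]
force: [-1.8, 0.9, -0.6]
width: 0.011
```

```bash
python3 - <<'E'
from h import *
delta([.6106,-.0175,.1246],-107)
E
```

```text
t 14.87 pos [ 0.611  -0.0176  0.1213] rot [ -90.     0.  -172.6] q [-0.07  0.9   0.09  1.47 -0.1   0.77 -1.38] F [-1.8  0.9 -0.6] T [0.28 0.25 0.15] w 0.011
tool dx,dy,dz cm 0.04 -0.33 -0.01 turn y rad -65.6  deg
```

Call:
servo_tool:
  steps:
    - [0,0,0,0,0.06,0,-1]
    - [0,0,0,0,0.06,0,-1]
    - [0,0,0,0,0,0,-1]

```text
time: 15.12
tool_pos: [0.611, -0.0177, 0.1213]
eef_rot: [-1.571, 0.0, -3.133]
force: [0.1, 1.0, -0.8]
width: 0.0108
```

```bash
python3 - <<'E'
from h import *
delta([.6106,-.0175,.1246],-107)
E
```

```text
t 15.12 pos [ 0.611  -0.0177  0.1213] rot [ -90.     0.  -179.5] q [-0.08  0.9   0.13  1.47 -0.14  0.78 -1.46] F [ 0.1  1.  -0.8] T [0.11 0.07 0.15] w 0.0108
tool dx,dy,dz cm 0.04 -0.33 -0.02 turn y rad -72.5  deg
```

Past 70° with a steady 0.15 N m, so it is at the stop. Now I draw it up slowly.

Call:
servo_tool:
  steps:
    - [0,-0.1,0,0,0,0,-1]
    - [0,-0.1,0,0,0,0,-1]
    - [0,-0.1,0,0,0,0,-1]
    - [0,-0.15,0,0,0,0,-1]
    - [0,-0.15,0,0,0,0,-1]
    - [0,-0.2,0,0,0,0,-1]
    - [0,-0.2,0,0,0,0,-1]
    - [0,-0.2,0,0,0,0,-1]

```text
time: 15.78
tool_pos: [0.6108, -0.0177, 0.1335]
eef_rot: [-1.571, -0.0, -3.135]
force: [-1.6, -0.3, -15.5]
width: 0.0106
```

```bash
python3 - <<'E'
from h import *
delta([.6106,-.0175,.1246],-107)
E
```

```text
t 15.78 pos [ 0.6108 -0.0177  0.1335] rot [ -90.    -0.  -179.6] q [-0.08  0.89  0.13  1.46 -0.14  0.8  -1.47] F [ -1.6  -0.3 -15.5] T [0.11 0.16 0.01] w 0.0106
tool dx,dy,dz cm 0.02 0.89 -0.02 turn y rad -72.6  deg
```

Call:
servo_tool:
  steps:
    - [0,-0.3,0,0,0,0,-1]
    - [0,-0.3,0,0,0,0,-1]
    - [0,-0.3,0,0,0,0,-1]
    - [0,-0.3,0,0,0,0,-1]
    - [0,-0.3,0,0,0,0,-1]
    - [0,-0.3,0,0,0,0,-1]
    - [0,-0.3,0,0,0,0,-1]
    - [0,-0.3,0,0,0,0,-1]
    - [0,-0.3,0,0,0,0,-1]
    - [0,-0.3,0,0,0,0,-1]
    - [0,-0.5,0,0,0,0,-1]
    - [0,-0.5,0,0,0,0,-1]
    - [0,-1,0,0,0,0,-1]
    - [0,-1,0,0,0,0,-1]
    - [0,-1,0,0,0,0,-1]
    - [0,0,0,0,0,0,-1]
    - [0,0,0,0,0,0,-1]

```text
time: 17.2
tool_pos: [0.6111, -0.0177, 0.2039]
eef_rot: [-1.571, 0.001, -3.135]
force: [-0.6, 0.2, -6.8]
width: 0.0109
```

```bash
python3 - <<'E'
from h import *
delta([.453,-.170,.19],-179.6)
im=manip.read_camera("scene")[:,:,::-1].copy()
x,yy=proj("scene",manip.state()["tool_pos"]-[0,0,.07])[0].astype(int)
cv2.imwrite("pics/h.png",cv2.resize(im[yy-60:yy+60,x-60:x+60],(480,480),interpolation=2))
E
```

```text
t 17.2 pos [ 0.6111 -0.0177  0.2039] rot [-9.000e+01  1.000e-01 -1.796e+02] q [-0.09  0.8   0.15  1.38 -0.13  0.97 -1.48] F [-0.6  0.2 -6.8] T [0.02 0.01 0.02] w 0.0109
tool dx,dy,dz cm 15.92 1.39 15.12 turn y rad -0.0  deg
```

View pics/h.png

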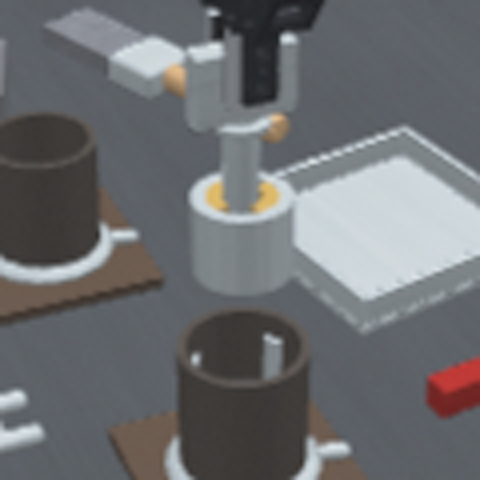

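Call:
servo_tool:
  steps:
    - [0.6,0,0.5,0,0,0,-1]
    - [1.2,0,1.1,0,0,0,-1]
    - [1.4,0,1.35,0,0,0,-1]
    - [1.4,0,1.35,0,0,0,-1]
    - [1.4,0,1.35,0,0,0,-1]
    - [1.4,0,1.35,0,0,0,-1]
    - [1.4,0,1.35,0,0,0,-1]
    - [1.4,0,1.35,0,0,0,-1]
    - [1.4,0,1.35,0,0,0,-1]
    - [1.4,0,1.35,0,0,0,-1]
    - [1.4,0,1.35,0,0,0,-1]
    - [1.0,0,1.0,0,0,0,-1]
    - [0,0,0.2,0,0,0,-1]
    - [0,0,0,0,0,0,-1]
    - [0,0,0,0,0,0,-1]

```text
time: 18.5
tool_pos: [0.4581, -0.168, 0.2032]
eef_rot: [-1.571, 0.0, -3.135]
force: [0.5, 0.5, -6.0]
width: 0.0109
```

```bash
python3 - <<'E'
from h import *
delta([.4545,-.169,.0866],-179.6)
E
```

```text
t 18.5 pos [ 0.4581 -0.168   0.2032] rot [ -90.     0.  -179.6] q [ 0.23  0.62  0.1   1.84 -0.1   0.69 -1.18] F [ 0.5  0.5 -6. ] T [ 0.03 -0.01  0.  ] w 0.0109
tool dx,dy,dz cm 0.36 11.66 0.1 turn y rad -0.0  deg
```

Call:
servo_tool:
  steps:
    - [0.3,1,0,0,0,0,-1]
    - [0,1.5,0,0,0,0,-1]
    - [0,1.5,0,0,0,0,-1]
    - [0,1.5,0,0,0,0,-1]
    - [0,1.5,0,0,0,0,-1]
    - [0,1.5,0,0,0,0,-1]
    - [0,1,0,0,0,0,-1]
    - [0,0.7,0,0,0,0,-1]
    - [0,0.4,0,0,0,0,-1]
    - [0,0.3,0,0,0,0,-1]
    - [0,0.2,0,0,0,0,-1]
    - [0,0.1,0,0,0,0,-1]
    - [0,0.1,0,0,0,0,-1]
    - [0,0,0,0,0,0,-1]
    - [0,0,0,0,0,0,-1]

```text
time: 19.75
tool_pos: [0.455, -0.1684, 0.0905]
eef_rot: [-1.571, 0.0, -3.135]
force: [0.2, 0.2, -5.6]
width: 0.0113
```

Call:
servo_tool:
  steps:
    - [0,0.15,0,0,0,0,-1]
    - [0,0.1,0,0,0,0,-1]
    - [0,0.1,0,0,0,0,-1]
    - [0,0.05,0,0,0,0,-1]
    - [0,0,0,0,0,0,-1]
    - [0,0,0,0,0,0,-1]

```text
time: 20.25
tool_pos: [0.4549, -0.1683, 0.0863]
eef_rot: [-1.571, -0.0, -3.135]
force: [0.7, -0.6, -2.0]
width: 0.0112
```

Call:
servo_tool:
  steps:
    - [0,0.05,0,0,0,0,-1]
    - [0,0.05,0,0,0,0,-1]
    - [0,0,0,0,0,0,-1]
    - [0,0,0,0,0,0,-1]

```text
time: 20.58
tool_pos: [0.455, -0.1683, 0.0853]
eef_rot: [-1.571, 0.0, -3.135]
force: [-0.3, 0.7, -1.6]
width: 0.0109
```

Call:
servo_tool:
  steps:
    - [0,0,0,0,0,0,-0.6]
    - [0,0,0,0,0,0,-0.5]
    - [0,0,0,0,0,0,-0.4]
    - [0,0,0,0,0,0,-0.2]
    - [0,0,0,0,0,0,0.2]
    - [0,0,0,0,0,0,0.2]
    - [0,0,0,0,0,0,0.2]
    - [0,0,0,0,0,0,0.2]
    - [0,0,0,0,0,0,0.2]
    - [0,-0.5,0,0,0,0,0.2]
    - [0,-1,0,0,0,0,0.2]
    - [0,-1.5,0,0,0,0,0.2]
    - [0,-2,0,0,0,0,0.2]
    - [0,-2,0,0,0,0,0.2]
    - [0,-2,0,0,0,0,0.2]
    - [0,-2,0,0,0,0,0.2]
    - [0,-2,0,0,0,0,0.2]
    - [0,0,0,0,0,0,0.2]
    - [0,0,0,0,0,0,0.2]

```text
time: 22.17
tool_pos: [0.4552, -0.1683, 0.2162]
eef_rot: [-1.57, 0.002, -3.135]
force: [0.7, 1.0, -1.3]
width: 0.0514
```

```bash
python3 - <<'E'
from h import *
delta([.4545,-.169,.0866],-179.6)
im=manip.read_camera("scene")[:,:,::-1].copy()
cv2.imwrite("pics/i.png",cv2.resize(im[150:390,250:570],(800,600),interpolation=2))
E
```

```text
t 22.17 pos [ 0.4552 -0.1683  0.2162] rot [-9.000e+01  1.000e-01 -1.796e+02] q [ 0.23  0.6   0.11  1.83 -0.09  0.72 -1.18] F [ 0.7  1.  -1.3] T [ 0.02 -0.02  0.03] w 0.0514
tool dx,dy,dz cm 0.07 12.96 0.07 turn y rad -0.0  deg
```

View pics/i.png

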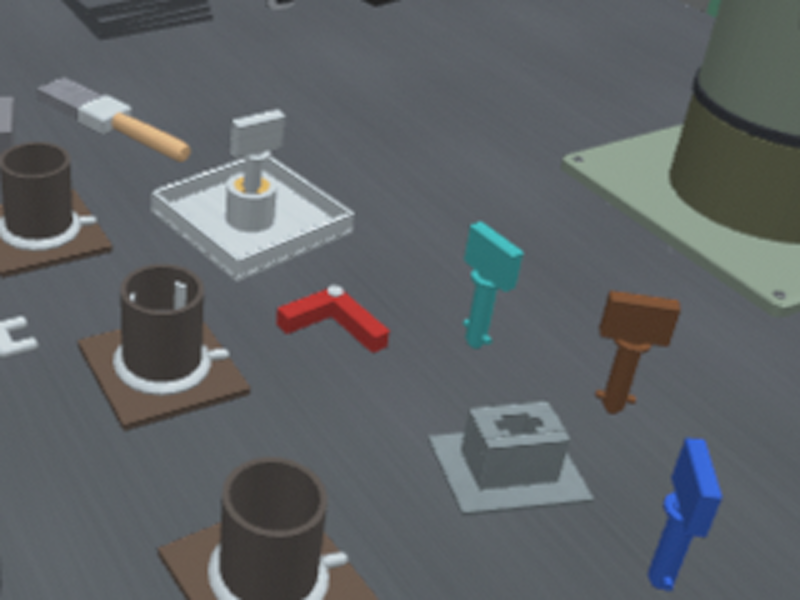

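```bash
python3 -c "
from cell import manip
print(manip.job_done())"
```

```text
the job is handed in; nothing more can be done
None
```

The plug is out of the pipe and stands upright near the middle of the tray, with the puller still in it and the gripper clear above. I handed the job in at about 22 s on the robot's clock; it gives no verdict.

- **Threading:** I took the grey puller from the stand and lowered it onto the plug. It dropped straight into the slots without needing to be turned to find them. I then turned it clockwise about 72°.
- **End stop:** The rod went down about 3 mm, as expected for fully home. The expected 0.35 N m slip did not show: torque stayed near 0.15 N m from 65° to 72°. I took this as the stop, because that is past its 50 to 60° range and the rod had gone down the full depth.
- **Forces:** The vertical force peaked at about 12 N for a moment early in the threading, after which I eased off. Drawing the plug out showed 15.5 N, including the weight of plug and puller. All forces I read were far below the limits.
- **Last checks:** The final scene picture shows the puller upright in the plug and the coupon's bore empty. The other things in that view are where they were. I did not measure the thread again after letting go, and the spanner, the pipe ring and the chalk box were wholly or partly outside that last crop.

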